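# Hold a carved panel up to the camera

## Robot

A 6-joint arm with a two-finger parallel gripper is mounted at the origin on the work surface. World frame = base frame: x ahead of the robot, y to its left, z up, the work surface at z = 0. Lengths are in m, angles in degrees, forces in N, time in s.
With the tool pointing down it reaches from about 0.3 to 0.75 m from the base axis. Payload 8.5 kg.
Tool frame: the origin (TCP) lies midway between the tips of the shut fingers; the grasp point (between the pads) lies 19 mm behind it; z points along the fingers, y is the line along which they close (so a half turn about z gives the same grasp; the last joint's range is limited). The gripper opens to 88 mm and grips with 3 to 60 N. Pads are 18 mm wide; open, the fingers measure 123 mm over their backs; the gripper's body (75 mm by 187 mm) begins 45 mm behind the grasp point.
Start: joints at [62.435, 21.807, 74.336, -0, 83.858, -12.336], TCP at [0.144, 0.531, 0.239] pointing down, gripper open.
Joint ranges: [-178.18, 178.18], [-50.72, 133.34], [12.68, 142.11], [-81.47, 261.47], [9.98, 163.14], [-165.26, 165.26]. Speed limits (degrees/s): [136.94, 136.94, 180, 180, 180, 180].

## Interface

Orientations are given as a 3x3 rotation matrix whose columns are the frame's x, y, z axes.
In Python, from workcell import bot gives the robot as it stands.
- The arm moves only by the tool apply_moves, never from a script. Its argument "moves" is a list of rows, each a list of 2 entries, a list of its own where there are three numbers: the shift along the tool's x, y, z in cm, then the turn, a rotation vector about the tool's x, y, z in degrees. A call has 1 to 20 rows; each row shifts and turns the commanded pose from where the row before left it, along the tool's axes as they then stand; what a row does not reach is not made up. A row lasts 1/12 s, in which the tool goes at most 41.7 mm and 7.16 degrees, less where a joint would pass 70% of its speed; a pose out of reach is approached as far as the arm can. A call with a gripper value outside its range is refused whole. "jaw" is the finger opening in cm, from 0 to 8.81, set as the call begins (left out, the last holds). The fingers move at their own pace and stop on an object; "force" is the grip in N (left out, the last holds). Time passes only in rows, so rows that do not move let the fingers close. It gives the time, the measured TCP pose, the force, the opening and the grip force at its end, in the units of the state.
- bot.state(): the state, without advancing time (a new reading comes with each control period).
- bot.grab_frame(name): name is "side" or "top"; returns a dict with "frame" (384x512x3 uint8, red, green, blue), "intrinsics" (3x3 intrinsics, pixels), "position" and "orientation" of the camera in the world. Camera axes: x right, y down, z forward; pixel columns grow to the right and rows downward; lengths in m; the calibration is good to about 2 mm. A picture is of the moment at which its call begins. There is no depth.
- bot.close_job(): hands the job in; it is judged then, once.
The state is a dict: "time_s": time; "q": joint angles; "joint_vel": joint speeds; "joint_torque": joint torques, N m; "ee_pos": TCP position; "orientation": TCP orientation; "wrist_force": force on the tool from outside, world axes, zero at the start; "moment": the same for the moment, N m; "gripper_width": finger opening in m; "grip_force": force on a finger pad.
Only numpy, scipy, OpenCV 4.12 (cv2) and the standard library are available. Lean on these libraries where they do the work, as an engineer would, in place of code of your own. Each camera call takes 0.05 s, during which the arm holds its last target. There are 200 camera calls.

## Task

The carved panel with the pointed top is due to be photographed: lift it up and off its hook on the drying rack and hold it in the air in front of the camera, right way up, its carved side square to the tilted lens, with the flower in the middle of the picture and 20 cm from the front of the lens. Do not wrench the hook, touch the camera, or disturb the other panels and the things on the bench. Finish while holding the panel there, still and clear of everything.

Things in the scene. Friction and masses are not known exactly. Their poses are not given: they have to be found in the camera images.
- pointed_panel: The panel to show, the only one with a pointed top: light wood, 60 mm wide (y), 14 thick (x), 122 tall (z), 45-80 g. Its upper part has a window 34 x 34 mm between 13 mm side bars; the hook passes through it. Origin: middle of the window's top edge, mid thickness, where it hangs. -x is the carved front, z up: point 22 mm above, shoulders 4 above, lower edge 100 below the origin.
- grip (a point): On the pointed panel, mid width and thickness, 27 mm below its origin, in the window; panel's axes. At this height the fingers can take the two straight, parallel side edges (30 mm to either side along y; they run from 4 mm above to 100 mm below the origin) from above, with 49 mm from here to the panel's point.
- flower (a point): The middle of the eight-petalled flower carved on the front of the pointed panel, at the surface: (-7, 0, -67) mm in the panel's frame; same axes as the panel. Held right, it is at (-200, 0, 0) mm in the lens frame, with panel x opposite to lens x and panel z along lens z: the panel's top leans 25 degrees away from the camera.
- rack: Fixed dark wood drying rack: foot 160 x 400 x 18 mm, two posts, a rail (top at 250 mm, front face at x = +20 mm) with three hooks. Origin: centre of the foot's underside; y along the rail, hooks point to -x, z up. The panels hang upright, axes parallel to the rack's, carved side to -x, in any order at y = -105, 0, +105, x = -26 to -18, z = 235 mm; they can swing a little.
- hook_tip (a point): Tip of the rack's middle hook, at (-57, 0, 247) mm in the rack's frame; rack's axes. All hooks are alike: a level 6 mm steel rod, top at z = 235 mm, out to x = -60 mm, its end turned up 12 mm. A panel must be raised more than 12 mm (about 20; at 28 its window's lower edge meets the rod), then drawn level to -x till past the tip.
- lens (a point): Middle of the front of the camera's lens, 260 mm above the bench. Black camera 125 mm wide, lens barrel 60 mm across and 60 long. It looks along this frame's -x, sloping 25 degrees (0.436 rad) down, roughly towards the robot; z is up in the picture, y across it.
- camera_stand: Fixed camera stand: steel disc foot 136 mm across, upright 18 mm column, camera on top. Origin: the point on the bench plumb below the front of the lens; the column is 90 mm behind it, at x = +90 mm; the camera looks to -x. All of it is below 370 mm and, but for the lens, within 85 mm of the column.
- square_panel: Bystander on the rack: panel with a flat top, 60 x 14 x 93 mm, carved diamond. Origin: hang point, as for the pointed panel.
- round_panel: Bystander on the rack: round carved ring, 67 mm across, 14 mm thick, hole 33 mm. Origin: hang point.
- mallet: Bystander: mallet lying on the bench, black rubber head 62 x 85 mm, light handle 200 mm. Origin under the head's middle; handle to -x.
- gouge: Bystander: carving gouge lying on the bench, 235 mm long, wooden handle to -x. Origin on the bench near its middle.
- elephant: Bystander: standing dark wooden elephant, about 110 x 55 x 82 mm. Origin under its middle.
- tin: Bystander: closed wax tin, 72 mm across, 64 mm tall. Origin: centre of its underside.
- dish: Bystander: turned wooden dish, 150 mm across, 30 mm tall. Origin: centre of its underside.
- whetstone: Bystander: grey whetstone, 150 x 50 x 25 mm. Origin: centre of its underside.
- blank: Bystander: wooden blank with a drawn design, lying flat, 120 x 190 x 20 mm. Origin: centre of its underside.
Things that resemble listed ones, but are neither listed nor needed, are in the scene too. What is shaped like the pointed_panel but turquoise or yellow is not meant.

How it is judged (in metres and radians):
On the way:
1. the pointed panel is off its hook, past the hook's tip, in the fingers and still up in the air (x of pointed_panel in the frame of rack below -0.075 m and height (world z) of pointed_panel above 0.15 m and contact force between the fingers and pointed_panel above 0.5 N and contact force between pointed_panel and rack below 0.1 N), for 0.1 s.
At the end, for the whole second after the job is handed in: The pointed panel is held still in the fingers, clear of rack and camera: flower 175 to 225 mm before the lens, within 20 mm of its axis each way, carved side to the lens, square and upright in the picture within 12 degrees, over 150 mm up; the other panels still hang (contact force between the fingers and pointed_panel above 1 N and x of flower in the frame of lens between -0.225 and -0.175 m and y of flower in the frame of lens between -0.02 and 0.02 m and z of flower in the frame of lens between -0.02 and 0.02 m and angle between the x axis of pointed_panel and the x axis of lens, either way round below 0.21 rad and angle between the z axis of pointed_panel and the z axis of lens, either way round below 0.21 rad and x of lens in the frame of pointed_panel below -0.1 m and angle between pointed_panel's own z axis and vertical below 0.75 rad and height (world z) of pointed_panel above 0.15 m and linear speed of pointed_panel below 0.02 m/s and angular speed of pointed_panel below 0.2 rad/s and contact force between pointed_panel and rack below 0.1 N and contact force between pointed_panel and camera_stand below 0.1 N and distance of each of square_panel, round_panel from where it was at the start of the episode below 0.02 m); the arm keeps its last pose, push and grip.
It fails at once if one of the other two panels is moved more than 20 mm or knocked off its hook (distance of any of square_panel, round_panel from where it was at the start of the episode above 0.02 m).
It fails at once if a thing on the bench is moved more than 20 mm (distance of any of mallet, gouge, elephant, tin, dish, whetstone, blank from where it was at the start of the episode above 0.02 m).
It fails at once if the camera or its stand is touched (more than 2 N) (contact force between camera_stand and the arm above 2 N or contact force between camera_stand and the fingers above 2 N or contact force between camera_stand and pointed_panel above 2 N).
It fails at once if the panel is wrenched against its hook (more than 15 N) (contact force between pointed_panel and rack above 15 N).
It also fails if it takes over 38 s, if anything falls off the work surface, if the arm or the gripper's body presses on something with over 40 N, if the wrist force passes 120 N, or if a joint passes its speed limit or range.

## Working session

There is one attempt and no reset: what is moved stays moved. The work goes in short steps, Python scripts to look and compute and a tool call to move; the robot and the scene stay as the last step left them, time stands still between calls to the robot, and variables do not carry over. Pictures are saved under pics/ and viewed, at most 10 in all, crops included, and the job is handed in when it is done.

Besides the shell and the picture viewer there is one more tool, called after ">>>" by a JSON object that holds its "method" and its "body", one argument or row to a line. apply_moves: Moves the arm, as the interface text tells. Its arguments: {"type":"object","properties":{"moves":{"type":"array","items":{"type":"array"}},"jaw":{"type":"number"},"force":{"type":"number"}},"required":["moves"]}

```bash
mkdir -p pics
python3 - <<'E'
from workcell import bot
import cv2,pickle
d={}
for n in("side","top"):
    f=bot.grab_frame(n); d[n]=f
    cv2.imwrite(f"pics/{n}0.png",cv2.resize(f["frame"][:,:,::-1],(800,600),interpolation=cv2.INTER_CUBIC))
    print(n,f["intrinsics"],f["position"],f["orientation"])
pickle.dump(d,open("d0.pkl","wb"))
print(bot.state())
E
```

```text
side [[473.97321835   0.         253.06369001]
 [  0.         473.97321835 189.21045246]
 [  0.           0.           1.        ]] [-0.20600205 -0.60282994  1.34206896] [[ 0.68895974 -0.5626075   0.45695435]
 [-0.72472025 -0.52539992  0.44579758]
 [-0.01072528 -0.63830066 -0.76971244]]
top [[475.7536968    0.         251.85983325]
 [  0.         475.7536968  187.43578002]
 [  0.           0.           1.        ]] [0.35114578 0.06813475 1.84196699] [[ 0.01510961 -0.9968149   0.07830553]
 [-0.99985042 -0.01440346  0.00957485]
 [-0.00841648 -0.07843849 -0.99688343]]
{'time_s': 0.1, 'q': array([ 6.24352979e+01,  2.18365831e+01,  7.43762522e+01, -9.75701535e-04,
        8.38583524e+01, -1.23336638e+01]), 'joint_vel': array([ 0.01147832, -0.08197117, -0.12696509, -0.01828576,  0.05264871,
        0.04754356]), 'joint_torque': array([ 3.67091736e-03, -4.38642204e+01, -2.24912560e+01,  7.15180230e-02,
        3.41678225e-02, -1.25604020e-04]), 'ee_pos': array([0.14436681, 0.53047073, 0.23822912]), 'orientation': array([[-9.64874731e-01,  2.62709801e-01, -5.59938470e-04],
       [ 2.62710280e-01,  9.64874126e-01, -1.10926132e-03],
       [ 2.48856321e-04, -1.21739981e-03, -9.99999228e-01]]), 'wrist_force': array([-0.30613937, -0.39936969,  0.07791447]), 'moment': array([-0.01517112,  0.00129255,  0.00557291]), 'grip_force': 0.0, 'gripper_width': 0.0878913468429051}
```

View pics/side0.png

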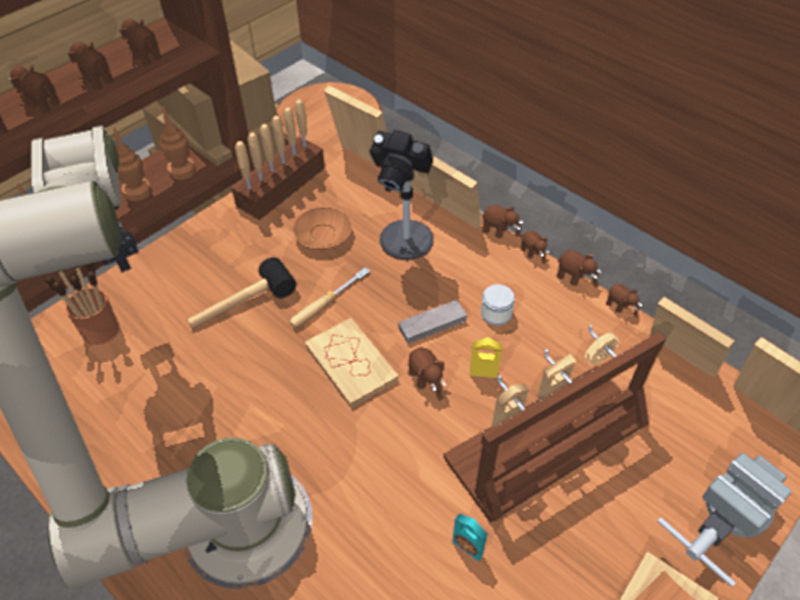

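View pics/top0.png

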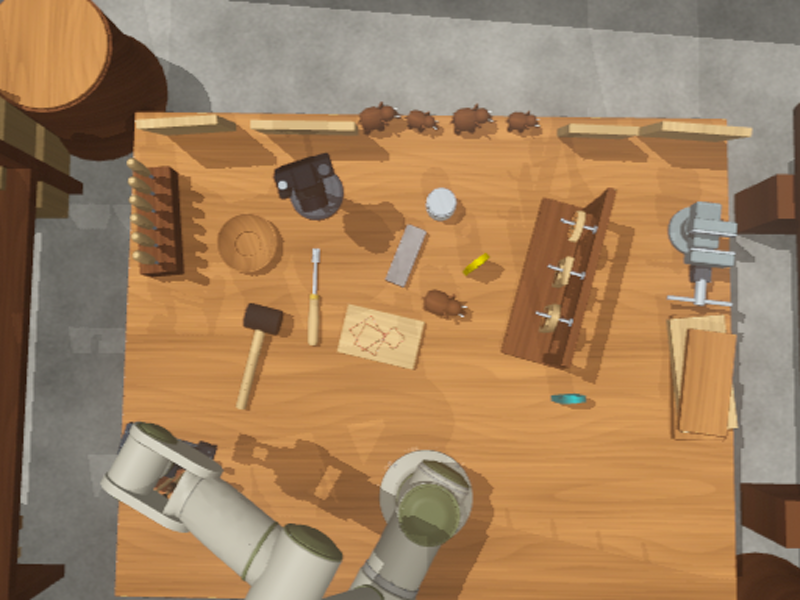

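The side view shows the camera at (400,165), the rack at (560,420), and the three panels at (512,397), (560,372) and (602,345). In the top view the same panels are at (548,318), (567,270) and (577,226). I'll crop both to identify the pointed one.

Run:
```python
import cv2,pickle,numpy as np
d=pickle.load(open("d0.pkl","rb"))
a=d["side"]["frame"][195:285,280:430,::-1]; b=d["top"]["frame"][110:245,310:410,::-1]
cv2.imwrite("pics/c1.png",np.hstack([cv2.resize(a,(480,288),interpolation=3),cv2.resize(b,(300,405),interpolation=3)[:288]]) if 0 else np.hstack([cv2.copyMakeBorder(cv2.resize(a,(450,270),interpolation=2),0,135,0,0,0),cv2.resize(b,(300,405),interpolation=2)]))
e=d["side"]["frame"][75:175,225:305,::-1];f=d["top"]["frame"][90:150,165:230,::-1]
cv2.imwrite("pics/c2.png",np.hstack([cv2.resize(e,(400,500),interpolation=2),cv2.copyMakeBorder(cv2.resize(f,(390,360),interpolation=2),0,140,0,0,0)]))
```

```text
(no output)
```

View pics/c1.png

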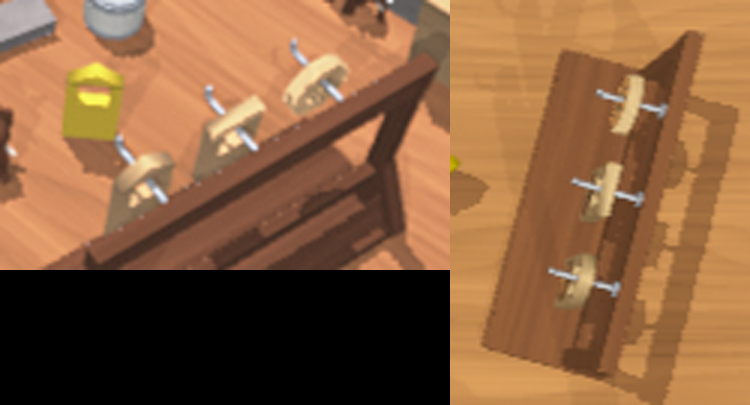

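View pics/c2.png

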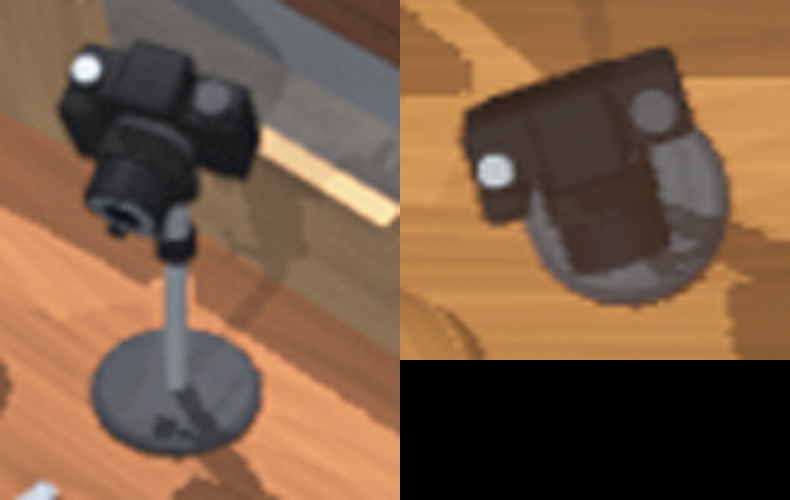

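In the crops, the nearest panel has the gabled top, so that is pointed_panel: crop (145,175) in the side view, (578,280) in the top view. The middle one is flat and the far one is the ring. The camera's lens front is near crop (122,212) in the side view and (620,262) in the top view. The foot disc's centre is at about (176,391) in the side view.

```bash
cat > h.py <<'E'
import numpy as np,pickle
def ray(f,uv):
    v=np.linalg.solve(f["intrinsics"],[uv[0],uv[1],1.]); return np.array(f["position"]),np.array(f["orientation"])@v
def plane(f,uv,z):
    p,v=ray(f,uv); return p+v*(z-p[2])/v[2]
def tri(f,a,g,b):
    p,v=ray(f,a);q,w=ray(g,b); v/=np.linalg.norm(v);w/=np.linalg.norm(w)
    s=np.linalg.lstsq(np.c_[v,-w],q-p,rcond=None)[0]; A=p+v*s[0];B=q+w*s[1]
    return (A+B)/2,np.linalg.norm(A-B)
def proj(f,X):
    c=np.array(f["orientation"]).T@(np.array(X)-f["position"]); u=f["intrinsics"]@c; return u[:2]/u[2]
E
python3 - <<'E'
from h import *
np.set_printoptions(precision=4,suppress=True)
d=pickle.load(open("d0.pkl","rb"));T,S=d["top"],d["side"]
ct=lambda x,y:((x-450)/3+310-.33,y/3+110-.33); cs=lambda x,y:(x/3+280-.33,y/3+195-.33)
# hooks: tips, z=.247
tt=[ct(551,271),ct(573,182),ct(598,93)]; ts=[cs(119,143),cs(208,90),cs(294,44)]
tips=[]
for a,b in zip(tt,ts): p=plane(T,a,.247);print("tip",p,tri(T,a,S,b));tips.append(p)
hd=[plane(T,ct(*c),.235) for c in[(617,289),(641,200),(663,110)]]
print("hookdir",[np.degrees(np.arctan2(*(t-h)[[1,0]])) for t,h in zip(tips,hd)])
v=tips[2]-tips[0];print("raildir",np.degrees(np.arctan2(v[1],v[0])),np.linalg.norm(v))
# grey mask hooks check
# foot corners z=.018
for c in[(482,345),(563,50)]:print("foot",plane(T,ct(*c),.018))
# camera
c2t=lambda x,y:((x-400)/6+165-.4,y/6+90-.4); c2s=lambda x,y:(x/5+225-.4,y/5+75-.4)
D=plane(S,c2s(176,391),.008);print("disc",D,[np.linalg.norm(plane(S,c2s(x,391),.008)-D) for x in(92,260)])
print("disc top view extents",plane(T,c2t(728,205),.008),plane(T,c2t(628,306),.008))
b1,b2=plane(T,c2t(465,110),.33),plane(T,c2t(665,47),.33);w=b2-b1;print("back",np.degrees(np.arctan2(w[1],w[0])),np.linalg.norm(w))
L=plane(S,c2s(122,212),.26);print("lens side",L)
Lt=plane(T,c2t(620,260),.287);print("lens top-front",Lt)
for l in(L,Lt):
    e=l-D;print("yaw",np.degrees(np.arctan2(e[1],e[0])),np.linalg.norm(e[:2]))
E
```

```text
tip [ 0.4386 -0.2237  0.247 ] (array([ 0.4396, -0.2265,  0.232 ]), np.float64(0.00037513293634640544))
tip [ 0.539  -0.2483  0.247 ] (array([ 0.5411, -0.2514,  0.2359]), np.float64(0.0024255750651535238))
tip [ 0.6403 -0.2766  0.247 ] (array([ 0.6431, -0.2798,  0.2355]), np.float64(0.0019796998550946974))
hookdir [np.float64(76.35640856383891), np.float64(77.1985816077291), np.float64(77.9009366525048)]
raildir -14.69428627716681 0.20852878240956266
foot [ 0.3556 -0.1779  0.018 ]
foot [ 0.7374 -0.281   0.018 ]
disc [0.7378 0.2779 0.008 ] [np.float64(0.06562752444203365), np.float64(0.06555833851826741)]
disc top view extents [0.7431 0.217  0.008 ] [0.6757 0.2806 0.008 ]
back -71.44511488319606 0.1130152140541888
lens side [0.6578 0.2534 0.26  ]
lens top-front [0.6519 0.2533 0.287 ]
yaw -163.0112690002668 0.08363872056500193
yaw -164.06763009881345 0.0893540783137354
```

>>> {"method": "apply_moves", "body": {
  "moves": [
    [[0, 0, -4], [0, 0, 0]],
    [[0, 0, -4], [0, 0, 0]],
    [[0, 0, -4], [0, 0, 0]],
    [[-2.6, -2.15, 0], [0, 0, 0]],
    [[-2.6, -2.15, 0], [0, 0, 0]],
    [[-2.6, -2.15, 0], [0, 0, 0]],
    [[-2.6, -2.15, 0], [0, 0, 0]],
    [[-2.6, -2.15, 0], [0, 0, 0]],
    [[-2.6, -2.15, 0], [0, 0, 0]],
    [[-2.6, -2.15, 0], [0, 0, 0]],
    [[-2.6, -2.15, 0], [0, 0, 0]],
    [[-2.6, -2.15, 0], [0, 0, 0]],
    [[-2.6, -2.15, 0], [0, 0, 0]],
    [[-2.6, -2.15, 0], [0, 0, 0]],
    [[-2.6, -2.15, 0], [0, 0, 0]]
  ],
  "jaw": 8.8
}}

```text
time_s: 1.35
ee_pos: [0.3782, 0.1982, 0.3586]
orientation: [[-0.965, 0.263, -0.0], [0.263, 0.965, -0.0], [0.0, -0.0, -1.0]]
wrist_force: [-0.2, -0.0, -0.2]
gripper_width: 0.0881
grip_force: 0.0
```

>>> {"method": "apply_moves", "body": {
  "moves": [
    [[0, 0, 0], [0, 0, 7]],
    [[0, 0, 0], [0, 0, 7]],
    [[0, 0, 0], [0, 0, 7]],
    [[0, 0, 0], [0, 0, 7]],
    [[0, 0, 0], [0, 0, 7]],
    [[0, 0, 0], [0, 0, 7]],
    [[0, 0, 0], [0, 0, 7]],
    [[0, 0, 0], [0, 0, 7]],
    [[0, 0, 0], [0, 0, 7]],
    [[0, 0, 0], [0, 0, 7]],
    [[0, 0, 0], [0, 0, 7]],
    [[0, 0, 0], [0, 0, 7]],
    [[0, 0, 0], [0, 0, 6]],
    [[0, 0, 0], [0, 0, 0]]
  ]
}}

```text
time_s: 2.52
ee_pos: [0.3776, 0.1997, 0.3585]
orientation: [[0.266, 0.964, -0.001], [0.964, -0.266, -0.0], [-0.0, -0.001, -1.0]]
wrist_force: [-0.1, -0.5, 0.4]
gripper_width: 0.0883
grip_force: 0.0
```

>>> {"method": "apply_moves", "body": {
  "moves": [
    [[-3.55, 1.43, 0], [0, 0, 0]],
    [[-3.55, 1.43, 0], [0, 0, 0]],
    [[-3.55, 1.43, 0], [0, 0, 0]],
    [[-3.55, 1.43, 0], [0, 0, 0]],
    [[-3.55, 1.43, 0], [0, 0, 0]],
    [[-3.55, 1.43, 0], [0, 0, 0]],
    [[-3.55, 1.43, 0], [0, 0, 0]],
    [[-3.55, 1.43, 0], [0, 0, 0]],
    [[-3.55, 1.43, 0], [0, 0, 0]],
    [[-3.55, 1.43, 0], [0, 0, 0]],
    [[-3.55, 1.43, 0], [0, 0, 0]],
    [[-3.55, 1.43, 0], [0, 0, 0]],
    [[0, 0, 0], [0, 0, 0]]
  ]
}}

```text
time_s: 3.6
ee_pos: [0.4314, -0.2618, 0.3569]
orientation: [[0.264, 0.965, -0.002], [0.965, -0.264, 0.001], [0.0, -0.002, -1.0]]
wrist_force: [-0.0, 1.2, -0.0]
gripper_width: 0.0879
grip_force: 0.0
```

Run:
```python
from h import *; import cv2
from workcell import bot
d=pickle.load(open("d0.pkl","rb"))
r=np.radians(-105);rx=np.array([np.cos(r),np.sin(r),0]);ry=np.array([-rx[1],rx[0],0]);z=np.array([0,0,1.])
O=np.array([.4293,-.257,.235])
s=bot.state();print(s["ee_pos"])
ims=[]
side=bot.grab_frame("side")
for f,(u0,v0) in((d["top"],(345,185)),(d["side"],(305,230)),(side,(305,200))):
    im=cv2.resize(f["frame"][v0:v0+60,u0-15:u0+45,::-1],(360,360),interpolation=2) if f is not side else cv2.resize(f["frame"][v0-30:v0+60,u0-45:u0+45,::-1],(360,360),interpolation=2)
    ims.append(im)
    if f is side: continue
    for p in([0,0,.022],[0,.03,.004],[0,-.03,.004],[0,-.03,-.1],[-.007,0,-.067]):
        u=proj(f,O+p[0]*rx+p[1]*ry+p[2]*z); c=((u-[u0-15,v0]+.5)*6).astype(int)
        cv2.circle(im,tuple(int(k) for k in c),2,(0,0,255),-1)
cv2.imwrite("pics/e1.png",cv2.resize(np.hstack(ims),(798,266)))
```

```text
[ 0.43142466 -0.26175842  0.35687213]
```

View pics/e1.png

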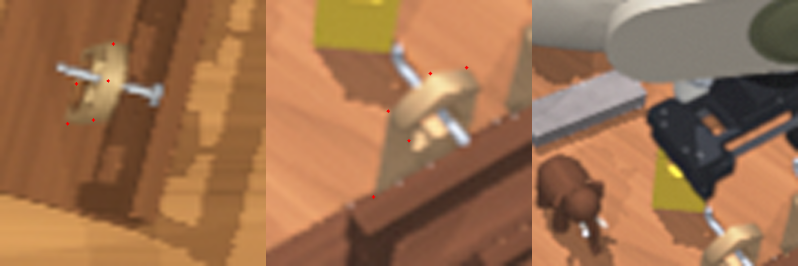

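In the overlay, the real panel sits about 1.5 px towards the rail from my prediction, so it is at x≈-18 mm in the rack frame. The TCP is then centred over it to within 3 mm. Next I descend.

>>> {"method": "apply_moves", "body": {
  "moves": [
    [[0, -0.3, 2], [0, 0, 0]],
    [[0, 0, 2], [0, 0, 0]],
    [[0, 0, 2], [0, 0, 0]],
    [[0, 0, 2], [0, 0, 0]],
    [[0, 0, 2], [0, 0, 0]],
    [[0, 0, 2], [0, 0, 0]],
    [[0, 0, 1.5], [0, 0, 0]],
    [[0, 0, 1], [0, 0, 0]],
    [[0, 0, 0.7], [0, 0, 0]],
    [[0, 0, 0], [0, 0, 0]]
  ]
}}

```text
time_s: 4.48
ee_pos: [0.4282, -0.2545, 0.2058]
orientation: [[0.26, 0.966, -0.002], [0.966, -0.26, 0.002], [0.001, -0.002, -1.0]]
wrist_force: [0.3, 0.1, -0.1]
gripper_width: 0.0879
grip_force: 0.0
```

Run:
```python
from h import *; import cv2
from workcell import bot
S=bot.grab_frame("side");T=bot.grab_frame("top")
a=cv2.resize(S["frame"][180:280,270:370,::-1],(400,400),interpolation=2);b=cv2.resize(T["frame"][160:240,310:390,::-1],(400,400),interpolation=2)
cv2.imwrite("pics/e2.png",np.hstack([a,b]))
```

```text
(no output)
```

View pics/e2.png

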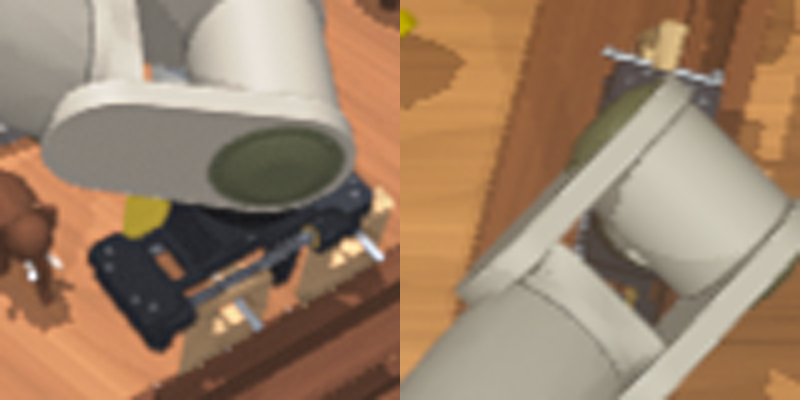

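The gripper straddles the panel: the window and hook show below the bar in the side crop at (240,310). I'll shift 5 mm towards the rail and then close.

>>> {"method": "apply_moves", "body": {
  "moves": [
    [[-0.25, 0, 0], [0, 0, 0]],
    [[-0.25, 0, 0], [0, 0, 0]],
    [[0, 0, 0], [0, 0, 0]]
  ]
}}

```text
time_s: 4.83
ee_pos: [0.4272, -0.2609, 0.2073]
orientation: [[0.263, 0.965, 0.001], [0.965, -0.263, -0.001], [-0.001, 0.001, -1.0]]
wrist_force: [0.4, 0.8, -0.0]
gripper_width: 0.0875
grip_force: 0.0
```

>>> {"method": "apply_moves", "body": {
  "moves": [
    [[0, 0, 0], [0, 0, 0]],
    [[0, 0, 0], [0, 0, 0]],
    [[0, 0, 0], [0, 0, 0]],
    [[0, 0, 0], [0, 0, 0]],
    [[0, 0, 0], [0, 0, 0]],
    [[0, 0, 0], [0, 0, 0]],
    [[0, 0, 0], [0, 0, 0]],
    [[0, 0, 0], [0, 0, 0]],
    [[0, 0, 0], [0, 0, 0]],
    [[0, 0, 0], [0, 0, 0]]
  ],
  "jaw": 4.5,
  "force": 25
}}

```text
time_s: 5.67
ee_pos: [0.4272, -0.2604, 0.2068]
orientation: [[0.263, 0.965, 0.0], [0.965, -0.263, -0.0], [-0.0, 0.0, -1.0]]
wrist_force: [0.6, -0.4, -0.0]
gripper_width: 0.0596
grip_force: 25.0
```

Gripped at 59.6 mm, which matches the panel's width. Next I lift 20 mm.

>>> {"method": "apply_moves", "body": {
  "moves": [
    [[0, 0, -0.5], [0, 0, 0]],
    [[0, 0, -0.5], [0, 0, 0]],
    [[0, 0, -0.5], [0, 0, 0]],
    [[0, 0, -0.5], [0, 0, 0]],
    [[0, 0, 0], [0, 0, 0]],
    [[0, 0, 0], [0, 0, 0]]
  ]
}}

```text
time_s: 6.17
ee_pos: [0.4273, -0.2604, 0.2271]
orientation: [[0.263, 0.965, 0.0], [0.965, -0.263, -0.001], [-0.0, 0.001, -1.0]]
wrist_force: [-0.4, -0.3, -0.8]
gripper_width: 0.0596
grip_force: 25.0
```

>>> {"method": "apply_moves", "body": {
  "moves": [
    [[0.7, 0, 0], [0, 0, 0]],
    [[1.2, 0, 0], [0, 0, 0]],
    [[1.2, 0, 0], [0, 0, 0]],
    [[1.2, 0, 0], [0, 0, 0]],
    [[1.2, 0, 0], [0, 0, 0]],
    [[1.2, 0, 0], [0, 0, 0]],
    [[1.2, 0, 0], [0, 0, 0]],
    [[1.2, 0, 0], [0, 0, 0]],
    [[1.2, 0, 0], [0, 0, 0]],
    [[1.2, 0, 0], [0, 0, 0]],
    [[0, 0, 0], [0, 0, 0]],
    [[0, 0, 0], [0, 0, 0]]
  ]
}}

```text
time_s: 7.17
ee_pos: [0.4576, -0.1489, 0.2268]
orientation: [[0.261, 0.965, 0.0], [0.965, -0.261, -0.0], [-0.0, 0.0, -1.0]]
wrist_force: [0.4, 0.1, -0.9]
gripper_width: 0.0597
grip_force: 25.0
```

Run:
```python
from h import *; import cv2
from workcell import bot
S=bot.grab_frame("side");T=bot.grab_frame("top")
a=cv2.resize(S["frame"][160:280,250:370,::-1],(400,400),interpolation=2);b=cv2.resize(T["frame"][130:240,290:400,::-1],(400,400),interpolation=2)
cv2.imwrite("pics/e3.png",np.hstack([a,b]))
```

```text
(no output)
```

View pics/e3.png

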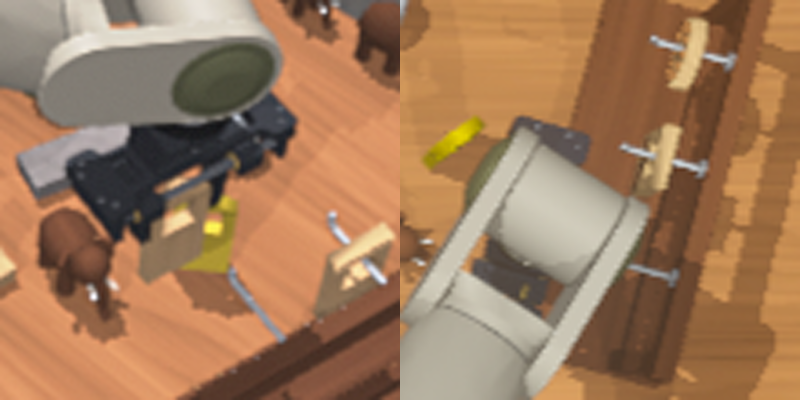

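The panel is off its hook and hangs upright in the fingers. The other two panels still hang. I'll lift, carry it across and turn it.

>>> {"method": "apply_moves", "body": {
  "moves": [
    [[0, 0, -3], [0, 0, 0]],
    [[0, 0, -3], [0, 0, 0]],
    [[0, 0, -3], [0, 0, 0]],
    [[0, 0, -3], [0, 0, 0]],
    [[2.8, -1.1, 0], [0, 0, 0]],
    [[2.8, -1.1, 0], [0, 0, 0]],
    [[2.8, -1.1, 0], [0, 0, 0]],
    [[2.8, -1.1, 0], [0, 0, 0]],
    [[2.8, -1.1, 0], [0, 0, 0]],
    [[2.8, -1.1, 0], [0, 0, 0]],
    [[2.8, -1.1, 0], [0, 0, 0]],
    [[2.8, -1.1, 0], [0, 0, 0]],
    [[2.8, -1.1, 0], [0, 0, 0]],
    [[2.8, -1.1, 0], [0, 0, 0]],
    [[2.8, -1.1, 0], [0, 0, 0]],
    [[0, 0, 0], [0, 0, 0]]
  ]
}}

```text
time_s: 8.6
ee_pos: [0.4209, 0.1826, 0.3467]
orientation: [[0.259, 0.966, -0.0], [0.966, -0.259, 0.001], [0.001, -0.0, -1.0]]
wrist_force: [0.3, 0.1, -0.3]
gripper_width: 0.0602
grip_force: 25.0
```

>>> {"method": "apply_moves", "body": {
  "moves": [
    [[0, 0, 0], [0, 0, 5.2]],
    [[0, 0, 0], [0, 0, 5.2]],
    [[0, 0, 0], [0, 0, 5.2]],
    [[0, 0, 0], [0, 0, 5.2]],
    [[0, 0, 0], [0, 0, 5.2]],
    [[0, 0, 0], [0, 0, 5.2]],
    [[0, 0, 0], [0, 0, 5.2]],
    [[0, 0, 0], [0, 0, 5.2]],
    [[0, 0, 0], [0, 0, 5.2]],
    [[0, 0, 0], [0, 0, 5.2]],
    [[0, 0, 0], [0, 0, 5.2]],
    [[0, 0, 0], [0, 5, 0]],
    [[0, 0, 0], [0, 5, 0]],
    [[0, 0, 0], [0, 5, 0]],
    [[0, 0, 0], [0, 5, 0]],
    [[0, 0, 0], [0, 5, 0]],
    [[0, 0, 0], [0, 0, 0]],
    [[0, 0, 0], [0, 0, 0]]
  ]
}}

```text
time_s: 10.1
ee_pos: [0.4213, 0.1787, 0.3469]
orientation: [[0.865, 0.301, 0.402], [0.273, -0.954, 0.126], [0.421, 0.0, -0.907]]
wrist_force: [0.2, -0.9, -0.2]
gripper_width: 0.0602
grip_force: 25.0
```

Run:
```python
from h import *
from workcell import bot
s=bot.state();R=np.array(s["orientation"]);p=s["ee_pos"]
l=np.array([-.9527,-.304,0]);k=np.array([0,0,1.]);a=np.radians(25)
tx=-np.cos(a)*l+np.sin(a)*k;tz=-np.sin(a)*l-np.cos(a)*k
G=np.c_[tx,np.cross(tz,tx),tz]
from scipy.spatial.transform import Rotation as Q
t=np.array([.4646,.1925,.2078])
print(p,s["q"].round(1),"shift cm",100*R.T@(t-p),"rot",Q.from_matrix(R.T@G).as_rotvec(degrees=True))
```

```text
[0.42128949 0.17867268 0.34691704] [ 5.2 -2.2 90.6  5.6 67.3 76.7] shift cm [-1.73106952 -0.02258457 14.5330091 ] rot [ 0.10788015  0.10980819 -0.17943944]
```

>>> {"method": "apply_moves", "body": {
  "moves": [
    [[-0.85, 0, 0], [0, 0, 0]],
    [[-0.85, 0, 1.5], [0, 0, 0]],
    [[0, 0, 1.5], [0, 0, 0]],
    [[0, 0, 1.5], [0, 0, 0]],
    [[0, 0, 1.5], [0, 0, 0]],
    [[0, 0, 1.5], [0, 0, 0]],
    [[0, 0, 1.5], [0, 0, 0]],
    [[0, 0, 1.5], [0, 0, 0]],
    [[0, 0, 1.5], [0, 0, 0]],
    [[0, 0, 1.5], [0, 0, 0]],
    [[0, 0, 1], [0, 0, 0]],
    [[0, 0, 0], [0, 0, 0]],
    [[0, 0, 0], [0, 0, 0]],
    [[0, 0, 0], [0, 0, 0]]
  ]
}}

```text
time_s: 11.27
ee_pos: [0.4655, 0.1933, 0.2086]
orientation: [[0.864, 0.302, 0.403], [0.274, -0.953, 0.127], [0.422, 0.0, -0.906]]
wrist_force: [-0.3, -0.3, -0.5]
gripper_width: 0.0597
grip_force: 25.0
```

Run:
```python
from h import *; import cv2
from workcell import bot
print(bot.state()["ee_pos"])
S=bot.grab_frame("side");T=bot.grab_frame("top")
out=[]
F=np.array([.4863,.1994,.1755]);tx=np.array([.8634,.2755,.4226]);zp=-np.array([.4026,.1285,-.9063]);y=np.cross(-zp,tx)
L=F+.2*tx; P=lambda a,b,c:F-a*tx+b*y+c*zp
for f,o,w in((S,(150,65),150),(T,(150,80),150)):
    im=cv2.resize(f["frame"][o[1]:o[1]+w,o[0]:o[0]+w,::-1],(400,400),interpolation=2)
    for X in(L,F,P(.007,0,.089),P(.007,.03,-.033),P(.007,-.03,-.033)):
        c=(proj(f,X)-o+.5)*400/w; cv2.circle(im,tuple(int(k) for k in c),3,(0,0,255),-1)
    out.append(im)
cv2.imwrite("pics/e4.png",np.hstack(out))
```

```text
[0.46552206 0.19333568 0.20857371]
```

View pics/e4.png

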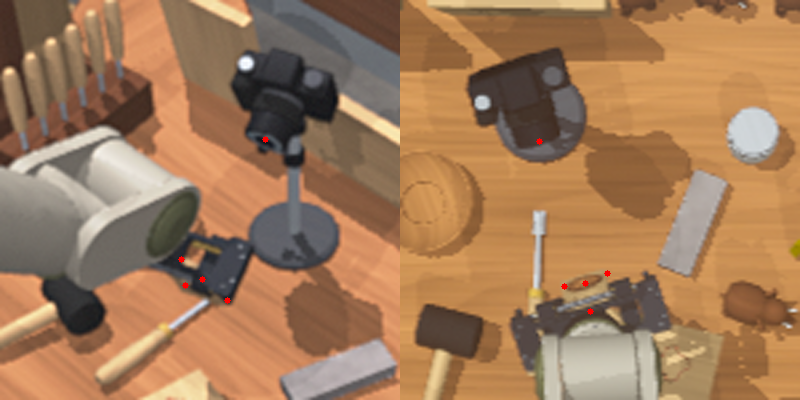

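The marked lens point sits on the lens front in both views: (265,139) side, (539,141) top. The carved face lies where predicted, at (585,283) in the top view, and is clear of everything. Now I hand the job in.

>>> {"method": "apply_moves", "body": {
  "moves": [
    [[0, 0, 0], [0, 0, 0]],
    [[0, 0, 0], [0, 0, 0]],
    [[0, 0, 0], [0, 0, 0]],
    [[0, 0, 0], [0, 0, 0]]
  ]
}}

```text
time_s: 11.7
ee_pos: [0.4653, 0.1934, 0.2083]
orientation: [[0.864, 0.302, 0.403], [0.274, -0.953, 0.128], [0.423, 0.0, -0.906]]
wrist_force: [-0.3, 0.1, -0.6]
gripper_width: 0.0599
grip_force: 25.0
```

```bash
python3 -c "
from workcell import bot
print(bot.close_job())"
```

```text
the job is handed in; nothing more can be done
None
```

I lifted the pointed panel off its hook and handed the job in at 11.7 s with it held still about 20 cm in front of the lens, square to it by my measurements; no verdict was returned.

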